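Clamp the cuvette and slide its carriage to the click at the light port

TASK

Swing the steel clamp lever on the sample carriage fully shut over the cuvette, leaving the carriage about where it is until that is done. Then take the carriage by its upright grip tab and slide it along the rail until it clicks into the ball detent at the light port, and finish while still holding the tab between the fingers with the carriage sitting in the click: do not let go. Leave the bottle, tip box, beaker and dish standing where they are.

Things in the scene. Friction and masses are not known exactly. Their poses are not given: they have to be found in the camera images.
- stage: Fixed grey base plate, x -75 to +115 mm, y -190 to +190 mm, 12 mm high; origin on the work surface. A steel rail runs along its y in the middle. +x: side of the light port; -x: side of the grip tab, towards the robot (yaw within 0.3 rad). The carriage slides along y, 250 mm of travel, 0.8 N of friction; it starts near the -y end and must go towards +y, where the port is.
- carriage: Aluminium carriage on the rail, axes as the stage, 0.35 kg. Origin at its underside, 22 mm above the work surface. Its plate, 75 (x) by 72 (y) by 16 mm, carries a black socket block with a glass cuvette (top 68 mm above the work surface), the hinge ears and the lever; a narrow neck to -x carries the upright grip tab.
- tab (a point): Point to grip on the tab, 60 mm above the work surface. The tab is an upright plate, 22 mm along stage x, 14 mm along stage y (the way of sliding), top at 82 mm; pinch it across the 14 mm, fingers on its +y and -y sides. Only the 12 mm high base plate lies under the fingers; the main plate begins 28 mm to +x, the shut lever's cross-bar lies 34 mm to +x.
- notch (a point): The notch on the carriage's +x side, between two upright half-round steel ridges 11 mm apart (radius 3 mm each), 30 mm above the work surface. It has the same stage y as the tab and lies 103 mm to +x of it.
- lever (a joint): Clamp lever's angle: 0 fully shut (bar level over the cuvette, against its stop), about 1.57 upright; starts open between 1.15 and 1.5 rad. Stiff hinge (about 0.05 N m): it stays where it is left.
- lever_hinge (a point): Centre of the lever's hinge pin, on the carriage, 72 mm above the work surface, 38 mm to +x of the carriage's origin. The pin lies along the stage's y; the lever stands up from it when open and swings shut towards -x.
- lever_bar (a point): Centre of the round steel cross-bar at the lever's free end, 62 mm from the hinge pin; the bar is 10 mm thick and 46 mm long along the stage's y. The lever itself is a flat bar 20 mm wide and 5 mm thick.
- port_ball (a point): Centre of the sprung 10 mm steel ball that looks out of the port's -x face, 30 mm above the work surface; axes as the stage. Sliding on, the fingers feel one detent: about 4 N of resistance from 11 mm before, as the ball climbs the first ridge, 2 N of pull forward from 5 mm before, and rest when notch and this point agree along stage y. A like push is needed to leave it either way.
- port: Light port: grey block 46 mm (x) by 56 mm (y), top 62 mm above the work surface, fixed on the base plate on the +x side of the rail, at a different place along it each time. Axes as the stage. Origin at the foot of the block (12 mm above the work surface), 4 mm before its -x face.
- reagent_bottle: Bystander: amber bottle, 70 mm across, 150 mm high, loose. Origin under its centre.
- tip_box: Bystander: closed pipette-tip box 120 by 85 by 65 mm, loose. Origin under its centre.
- beaker: Bystander: glass beaker 64 mm across, 70 mm high, loose. Origin under its centre.
- dish: Bystander: glass dish 90 mm across, 18 mm high, loose. Origin under its centre.

How it is judged:
By the outcome, as a careful person would: the job done as asked, in the order asked, and still so for the second after the job is handed in, while the arm keeps its last pose, push and grip.
It also fails if it takes over 61 s, if anything falls off the work surface, if the arm or the gripper's body presses on something with over 40 N, if the wrist force passes 120 N, or if a joint passes its speed limit or range.

ROBOT

A 6-joint arm with a two-finger parallel gripper is mounted at the origin on the work surface. World frame = base frame: x ahead of the robot, y to its left, z up, the work surface at z = 0. Lengths are in m, angles in rad, forces in N, time in s.
With the tool pointing down it reaches from about 0.25 to 0.725 m from the base axis. Payload 4 kg.
Tool frame: the origin (TCP) lies at the very end of the fingers, on their centre line; the grasp point (between the pads) lies 19 mm behind it (arm.pinch_z is the distance from the TCP to the grasp point, in m); x points along the fingers, y is the direction in which the jaws open and shut, and the axes are right-handed (so a half turn about x gives the same grasp; the last joint's range is limited). The gripper opens to 85 mm and grips with 20 to 120 N. Pads are 22 mm wide; open, the fingers measure 114 mm over their backs; the gripper's body (76 mm by 85 mm) begins 54 mm behind the grasp point. The pads swing forward as they close: fully open they stand 13 mm farther back than shut.
Start: joints at [1.267, 0.241, 0.005, 1.335, 0, 1.571], TCP at [0.15, 0.477, 0.231] pointing down, gripper open.
Joint ranges: [-2.72, 2.72], [-1.05, 1.87], [-1.09, 1.28], [-1.99, 2.15], [-1.42, 1.44], [-3.14, 3.14]. Speed limits (rad/s): [2.79, 2.79, 3.14, 3.14, 3.14, 3.14].

INTERFACE

Orientations are given as a unit quaternion [x, y, z, w].
In Python, from rig import arm, eyes, spotter gives the robot as it stands.
- The arm moves only by the tool arm_command, never from a script. Its argument "plan" is a list that holds one entry, the list of rows, each a list of 7 numbers: the opening, from 0 (shut) to 1 (fully open), then the shift along the tool's x, y, z as a fraction of full scale, then the turn, a rotation vector about the tool's x, y, z as a fraction of full scale. A call has 1 to 12 rows; each row shifts and turns the commanded pose from where the row before left it, along the tool's axes as they then stand; what a row does not reach is not made up. Full scale, the value 1, is 0.025 m for a shift and 6 degrees for a turn. A row lasts 1/10 s, in which the tool goes at most 50 mm and 8.59 degrees, less where a joint would pass 70% of its speed; a pose out of reach is approached as far as the arm can. A call with a number of a shift or a turn outside -1 to 1 is refused whole. A call with a gripper value outside its range is refused whole. The fingers move at their own pace and stop on an object; "newtons" is the grip in N (left out, the last holds). Time passes only in rows, so rows that do not move let the fingers close. It gives the time, the measured TCP pose, the force and the opening at its end, in the units of the state.
- arm.get_state(): the state, without advancing time (a new reading comes with each control period).
- eyes.camera(name): name is "scene" or "top" or "wrist"; returns the picture (400x640x3 uint8, blue, green, red); there is no depth.
- eyes.camera_info(name): a dict with "fx", "fy", "cx", "cy" (pixels), "R" (3x3) and "t" (3): a world point X has camera coordinates R X + t. Camera axes: x right, y down, z forward; pixel columns grow to the right and rows downward; lengths in m; the calibration is good to about 2 mm. A picture is of the moment at which its call begins: read the wrist's pose just before it. camera_info takes no time and is no camera call; for the wrist camera it gives the pose at the moment of the call.
- arm.finish_job(): hands the job in, once; it reports no verdict.
Trained networks look in the newest picture that a camera, given by its name, has taken for a name from the list of things; names that differ only in an ending like _2 or _b are one class to them, and where a whole thing is asked for, a point or a joint stands for the part that bears it (a point fixed in the world has none). Each returns a list of dicts, best first, with "confidence" (0 to 1); they miss things now and then, are a little off and sometimes report something else, mostly with a low value. They report only what shows in the picture. A call takes as long as a camera call.
- spotter.find_in(camera, target): "rect" ([centre column, centre row, width, height] in pixels, round what is visible of it).
- spotter.masks_of(camera, target): "pixels" (400x640 bool, what is visible of it) and "rect" ([centre column, centre row, width, height] in pixels, round what is visible of it).
- spotter.pinpoint(camera, target): "uv" ([column, row] in pixels: a listed point, or the origin of a listed thing).
The state is a dict: "t": time; "joint_positions": joint angles; "qvel": joint speeds; "effort": joint torques, N m; "position": TCP position; "orientation": TCP orientation; "force": force on the tool from outside, world axes, zero at the start; "ft_torque": the same for the moment, N m; "width": finger opening in m.
Only numpy, scipy, OpenCV 4.12 (cv2) and the standard library are available. Lean on these libraries where they do the work, as an engineer would, in place of code of your own. Each camera call takes 0.05 s, during which the arm holds its last target.

## Working session

There is one attempt and no reset: what is moved stays moved. The work goes in short steps, Python scripts to look and compute and a tool call to move; the robot and the scene stay as the last step left them, time stands still between calls to the robot, and variables do not carry over. Pictures are saved under pics/ and viewed, and the job is handed in when it is done.

Besides the shell and the picture viewer there is one more tool, called after "Call:" as name(argument=value, ...), one argument or row to a line, values as JSON. arm_command: Moves the arm, as the interface text tells. Shift numbers are shares of 0.025 m and turn numbers shares of 6 degrees, none past 1 either way. Its arguments: {"type":"object","properties":{"plan":{"type":"array"},"newtons":{"type":"number"}},"required":["plan"]}

```bash
ls; mkdir -p pics; python3 - <<'E'
from rig import arm, eyes, spotter
import cv2,numpy as np
s=arm.get_state();print(s)
print(arm.pinch_z)
for c in ["scene","top"]:
    im=eyes.camera(c);cv2.imwrite(f"pics/{c}0.png",im)
    i=eyes.camera_info(c);print(c,i)
    for n in ["tab","notch","lever_hinge","lever_bar","port_ball","port","stage","carriage"]:
        r=spotter.pinpoint(c,n);print(c,n,[(np.round(d["uv"],1).tolist(),round(d["confidence"],2)) for d in r[:2]])
print(arm.get_state()["t"])
E
```

```text
pics
{'t': 0.0, 'joint_positions': array([ 1.26701891e+00,  2.41404169e-01,  3.71606335e-03,  1.33517105e+00,
       -5.45669252e-06,  1.57080426e+00]), 'qvel': array([-4.28976198e-04, -1.08480132e-03,  8.24030460e-04, -4.79085513e-04,
       -8.73941068e-04, -6.60137484e-05]), 'effort': array([ 2.50978492e-04, -3.72319329e+01,  2.52406955e+01,  1.68595836e-02,
        7.57170574e-05, -2.07733500e-06]), 'position': array([0.14937813, 0.47651017, 0.23041422]), 'orientation': array([ 0.10627055,  0.69907355, -0.10771298,  0.69885667]), 'force': array([ 0.04574489,  0.13038922, -0.35938274]), 'ft_torque': array([-0.02678569, -0.00904876,  0.0199013 ]), 'width': 0.08571269091525989}
0.0187
scene {'fx': 368.07292750767147, 'fy': 368.07292750767147, 'cx': 321.684074522602, 'cy': 200.0796586957927, 'R': array([[ 0.46328905,  0.88614234,  0.01072442],
       [ 0.69740731, -0.35709534, -0.62137426],
       [-0.5467964 ,  0.29535518, -0.7834405 ]]), 't': array([-0.24788033, -0.33993193,  1.52116049])}
scene tab [([313.5, 197.2], 0.88), ([329.7, 218.9], 0.58)]
scene notch [([426.9, 192.1], 0.51
[... 242 characters left out ...]
323.5, 221.0], 0.82)]
top {'fx': 412.8191607528148, 'fy': 412.8191607528148, 'cx': 312.3307075629705, 'cy': 201.48785618445388, 'R': array([[ 0.02454383, -0.99968721, -0.00480546],
       [-0.97907891, -0.02306604, -0.20216933],
       [ 0.20199525,  0.00966694, -0.97933879]]), 't': array([-0.01720914,  0.55982031,  1.13836801])}
top tab [([319.3, 180.1], 0.63), ([323.2, 211.9], 0.58)]
top notch [([318.4, 179.6], 0.76)]
top lever_hinge [([321.1, 177.2], 0.8)]
top lever_bar [([319.5, 177.9], 0.64), ([321.7, 213.0], 0.57)]
top port_ball []
top port [([284.8, 181.2], 0.95), ([319.3, 175.6], 0.24)]
top stage [([299.0, 197.2], 0.96)]
top carriage [([320.8, 194.2], 0.6), ([318.8, 177.1], 0.2)]
0.9
```

```bash
python3 - <<'E'
import cv2
for c,(x0,y0,x1,y1) in {"scene":(230,130,430,280),"top":(210,120,410,270)}.items():
    im=cv2.imread(f"pics/{c}0.png")
    cv2.imwrite(f"pics/{c}0z.png",cv2.resize(im[y0:y1,x0:x1],None,fx=4,fy=4,interpolation=cv2.INTER_CUBIC))
E
```

```text
(no output)
```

View pics/scene0.png

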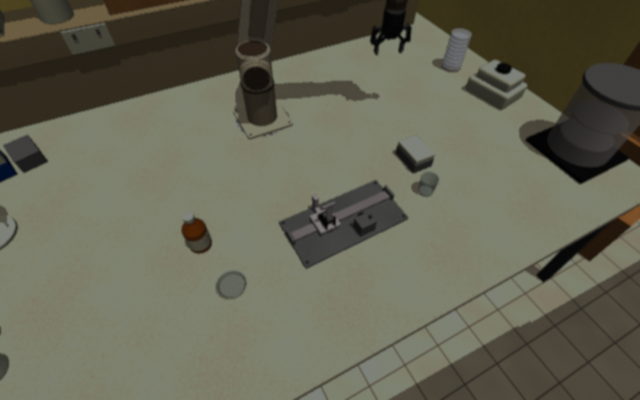

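```bash
sleep 0
```

```text
(no output)
```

View pics/scene0z.png

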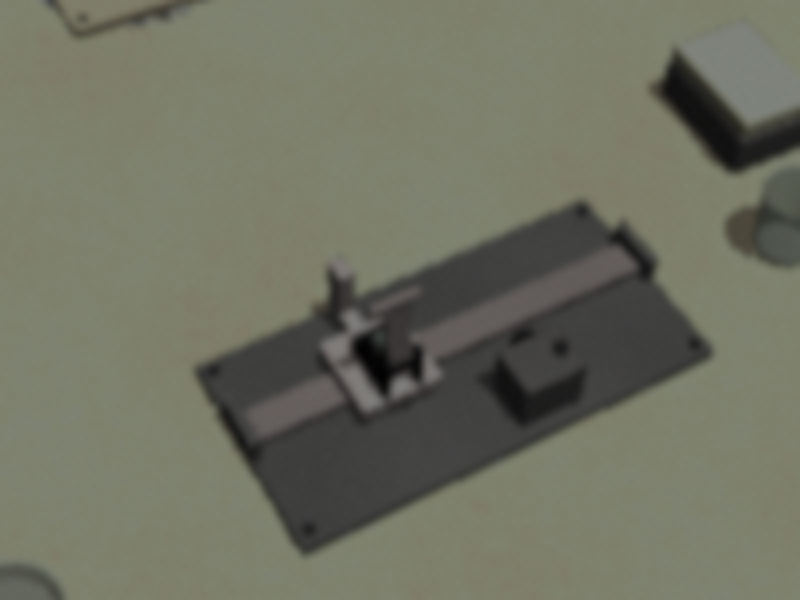

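View pics/top0z.png

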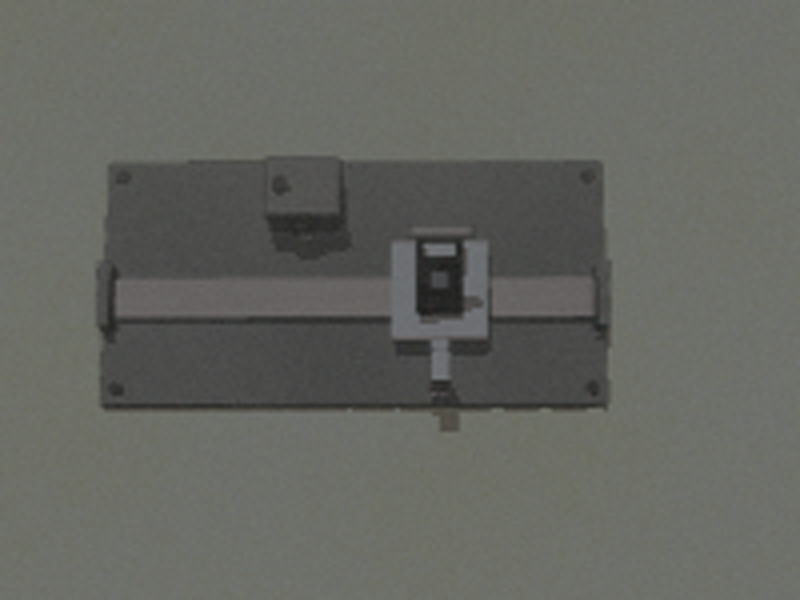

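View pics/top0.png

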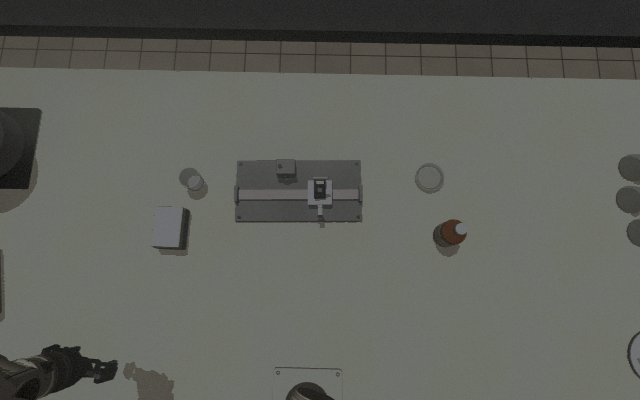

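```bash
cat > h.py <<'E'
import numpy as np, cv2
from rig import arm, eyes, spotter
def ray(info,uv):
    R=np.array(info["R"]);t=np.array(info["t"])
    c=-R.T@t; d=R.T@np.array([(uv[0]-info["cx"])/info["fx"],(uv[1]-info["cy"])/info["fy"],1])
    return c,d
def atz(info,uv,z):
    c,d=ray(info,uv); return c+d*(z-c[2])/d[2]
def proj(info,X):
    p=np.array(info["R"])@X+info["t"]; return np.array([info["fx"]*p[0]/p[2]+info["cx"],info["fy"]*p[1]/p[2]+info["cy"]])
E
python3 - <<'E'
from h import *
T=eyes.camera_info("top");S=eyes.camera_info("scene")
tz=lambda a:(a[0]/4+210-.4,a[1]/4+120-.4); sz=lambda a:(a[0]/4+230-.4,a[1]/4+130-.4)
print("top corners z=.012: +y+x,-y+x,-y-x,+y-x")
for a in [(109,161),(603,161),(607,408),(101,408)]: print(atz(T,tz(a),.012 if a[1]<300 else .006).round(4))
print("scene corners")
for a in [(197,370),(585,203),(712,352),(305,550)]: print(a,atz(S,sz(a),.012).round(4))
print("carriage plate top z=.038", [atz(T,tz(a),.038).round(4) for a in [(391,240),(490,240),(490,339),(391,339)]])
print("port top z=.062",[atz(T,tz(a),.062).round(4) for a in [(266,157),(342,157),(342,214),(266,214)]])
print("bar ends top", [atz(T,tz(a),.13).round(4) for a in [(412,231),(472,231)]])
print("bar ends scene", [atz(S,sz(a),.13).round(4) for a in [(368,308),(422,290)]])
print("tab top scene", atz(S,sz((341,264)),.082).round(4))
print("hinge",atz(S,(328.3,217.2),.072), atz(T,(321.1,177.2),.072))
print("ball",atz(S,(360,219.6),.03))
E
```

```text
top corners z=.012: +y+x,-y+x,-y-x,+y-x
[0.6946 0.2319 0.012 ]
[ 0.7033 -0.1475  0.012 ]
[ 0.5127 -0.1513  0.006 ]
[0.5037 0.2273 0.006 ]
scene corners
(197, 370) [ 0.5231 -0.1491  0.012 ]
(585, 203) [0.5142 0.2262 0.012 ]
(712, 352) [0.6978 0.2304 0.012 ]
(305, 550) [ 0.7076 -0.1429  0.012 ]
carriage plate top z=.038 [array([0.6302, 0.0129, 0.038 ]), array([ 0.6319, -0.0607,  0.038 ]), array([ 0.5568, -0.0618,  0.038 ]), array([0.5551, 0.0109, 0.038 ])]
port top z=.062 [array([0.6849, 0.1061, 0.062 ]), array([0.6862, 0.0501, 0.062 ]), array([0.6427, 0.0487, 0.062 ]), array([0.6414, 0.1043, 0.062 ])]
bar ends top [array([ 0.6128, -0.0035,  0.13  ]), array([ 0.6138, -0.0448,  0.13  ])]
bar ends scene [array([ 0.6096, -0.0408,  0.13  ]), array([0.613 , 0.0023, 0.13  ])]
tab top scene [ 0.5289 -0.0221  0.082 ]
hinge [ 0.61594793 -0.02041174  0.072     ] [ 0.62935524 -0.02749566  0.072     ]
ball [0.64402303 0.08000466 0.03      ]
```

```bash
cat >> h.py <<'E'
from scipy.spatial.transform import Rotation as Ro
def toolR(yaw,sgn=1):
    x=np.array([0,0,-1.]); y=sgn*np.array([-np.sin(yaw),np.cos(yaw),0]); return np.column_stack([x,y,np.cross(x,y)])
def go(P,yaw,sgn=1,st=None):
    s=arm.get_state() if st is None else st
    R=Ro.from_quat(s["orientation"]).as_matrix()
    D=R.T@toolR(yaw,sgn); print("pos",s["position"].round(4),"F",s["force"].round(1),"w",round(s["width"],4),"t",s["t"])
    print("shift(first tool frame) full-scale", (R.T@(np.array(P)-s["position"])/.025).round(2),"in target frame",(toolR(yaw,sgn).T@(np.array(P)-s["position"])/.025).round(2),
      "rot 6deg",(np.degrees(Ro.from_matrix(D).as_rotvec())/6).round(3))
E
python3 - <<'E'
from h import *
s=arm.get_state();print(Ro.from_quat(s["orientation"]).as_matrix().round(3))
go([.56,-.024,.28],.023,1);go([.56,-.024,.28],.023,-1)
E
```

```text
[[-0.     0.299  0.954]
 [ 0.     0.954 -0.299]
 [-1.     0.    -0.   ]]
pos [0.1496 0.4771 0.2313] F [-0.1 -0.2 -0.5] w 0.0854 t 0.9
shift(first tool frame) full-scale [ -1.95 -14.21  21.66] in target frame [ -1.95 -20.42  15.95] rot 6deg [-3.121e+00 -0.000e+00 -1.000e-03]
pos [0.1496 0.4771 0.2313] F [-0.1 -0.2 -0.5] w 0.0854 t 0.9
shift(first tool frame) full-scale [ -1.95 -14.21  21.66] in target frame [ -1.95  20.42 -15.95] rot 6deg [ 2.6879e+01 -1.0000e-03  0.0000e+00]
```

Call:
arm_command(
  plan=[
    [[0,-0.5,0,0,-0.78,0,0],[0,-0.5,0,0,-0.78,0,0],[0,-0.5,0,0,-0.78,0,0],[0,-0.5,0,0,-0.78,0,0],[0,0,-1,0.8,0,0,0],[0,0,-1,0.8,0,0,0],[0,0,-1,0.8,0,0,0],[0,0,-1,0.8,0,0,0],[0,0,-1,0.8,0,0,0],[0,0,-1,0.8,0,0,0],[0,0,-1,0.8,0,0,0],[0,0,-1,0.8,0,0,0]],
  ],
  newtons=20,
)

```text
t: 2.1
position: [0.3148, 0.2798, 0.2815]
orientation: [-0.008, 0.707, 0.008, 0.707]
force: [0.2, 1.3, 0.9]
width: -0.0
```

Call:
arm_command(
  plan=[
    [[0,0,-1,0.8,0,0,0],[0,0,-1,0.8,0,0,0],[0,0,-1,0.8,0,0,0],[0,0,-1,0.8,0,0,0],[0,0,-1,0.8,0,0,0],[0,0,-1,0.8,0,0,0],[0,0,-1,0.8,0,0,0],[0,0,-1,0.8,0,0,0],[0,0,-1,0.8,0,0,0],[0,0,-1,0.8,0,0,0],[0,0,-1,0.8,0,0,0],[0,0,-0.4,0,0,0,0]],
  ],
)

```text
t: 3.3
position: [0.5424, -0.0012, 0.2805]
orientation: [-0.007, 0.707, 0.007, 0.707]
force: [-0.4, -0.2, -0.3]
width: -0.0005
```

```bash
cat > look.py <<'E'
from h import *
import sys
tag=sys.argv[1]
i=eyes.camera_info("wrist");im=eyes.camera("wrist");cv2.imwrite(f"pics/{tag}.png",im)
np.save("pics/%s_info.npy"%tag,i,allow_pickle=True)
s=arm.get_state();print(s["position"].round(4),s["force"].round(2),s["t"])
print("cam centre",(-np.array(i["R"]).T@i["t"]).round(4),"axis",np.array(i["R"])[2].round(3))
for n,z in [("tab",.06),("notch",.03),("lever_hinge",.072),("lever_bar",.13),("port_ball",.03),("port",.012),("carriage",.022),("stage",0)]:
    for d in spotter.pinpoint("wrist",n)[:2]:
        print(n,np.round(d["uv"],1),round(d["confidence"],2),"at z",z,atz(i,d["uv"],z).round(4))
E
python3 look.py w1
```

```text
[ 0.5412 -0.0017  0.2806] [-0.42 -0.74 -0.08] 3.35
cam centre [ 0.4651 -0.0032  0.4226] axis [ 0.299  0.006 -0.954]
tab [305.5 161.4] 0.89 at z 0.06 [ 0.5275 -0.0265  0.06  ]
notch [314.6 229.6] 0.74 at z 0.03 [ 0.6367 -0.0144  0.03  ]
lever_hinge [306.6 234.4] 0.76 at z 0.072 [ 0.6257 -0.0241  0.072 ]
lever_bar [305.5 242.9] 0.65 at z 0.13 [ 0.6098 -0.0219  0.13  ]
port_ball [376.  228.1] 0.94 at z 0.03 [0.6322 0.0788 0.03  ]
port [374.9 225. ] 0.78 at z 0.012 [0.6346 0.0804 0.012 ]
carriage [310.7 193.8] 0.85 at z 0.022 [ 0.5824 -0.0211  0.022 ]
stage [348.9 191.7] 0.69 at z 0 [0.5842 0.0378 0.    ]
```

View pics/w1.png

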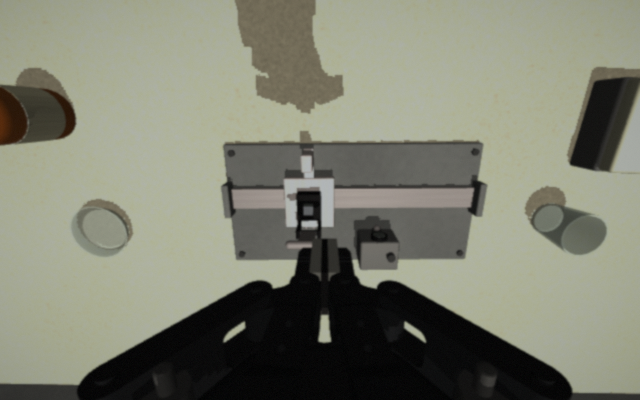

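Call:
arm_command(
  plan=[
    [[0,0,-0.5,1,0,0,0],[0,0,-0.5,1,0,0,0],[0,0,0,1,0,0,0],[0,0,0,1,0,0,0],[0,0,0,0.6,0,0,0],[0,0.8,0,0,0,0,0],[0,1,0,0,0,0,0],[0,1,0,0,0,0,0],[0,1,0,0,0,0,0],[0,0.8,0,0,0,0,0],[0,0,0,0,0,0,0]],
  ],
)

```text
t: 4.85
position: [0.6537, -0.0206, 0.1626]
orientation: [-0.008, 0.71, 0.009, 0.704]
force: [0.3, -0.7, -0.1]
width: -0.0001
```

```bash
python3 look.py w2; python3 -c "
from h import *
for c,(x0,y0,x1,y1) in {'scene':(280,160,400,250)}.items():
    im=eyes.camera(c);cv2.imwrite('pics/s2.png',cv2.resize(im[y0:y1,x0:x1],None,fx=6,fy=6,interpolation=cv2.INTER_CUBIC))
"
```

```text
[ 0.6549 -0.0207  0.1649] [ 0.52 -0.57  0.4 ] 4.9
cam centre [ 0.5774 -0.023   0.3054] axis [ 0.292  0.008 -0.956]
tab [320.2  49.1] 0.56 at z 0.06 [ 0.5287 -0.0272  0.06  ]
notch [324.7 172. ] 0.97 at z 0.03 [ 0.6329 -0.021   0.03  ]
lever_hinge [322.8 172. ] 0.82 at z 0.072 [ 0.6245 -0.0229  0.072 ]
lever_bar [322.  166.6] 0.6 at z 0.13 [ 0.6093 -0.0235  0.13  ]
port_ball [425.5 174.6] 0.75 at z 0.03 [0.6331 0.08   0.03  ]
port [417.9 175.6] 0.84 at z 0.012 [0.638  0.0787 0.012 ]
carriage [324.2 122.6] 0.82 at z 0.022 [ 0.5856 -0.0227  0.022 ]
carriage [421.3 173. ] 0.66 at z 0.022 [0.6331 0.0784 0.022 ]
stage [382.4 120.4] 0.76 at z 0 [0.5825 0.0384 0.    ]
```

View pics/w2.png

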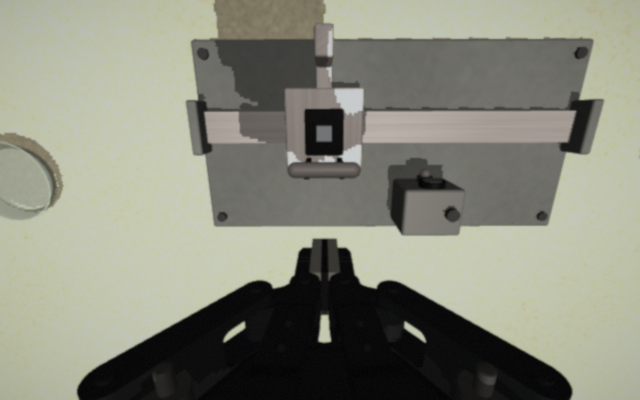

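View pics/s2.png

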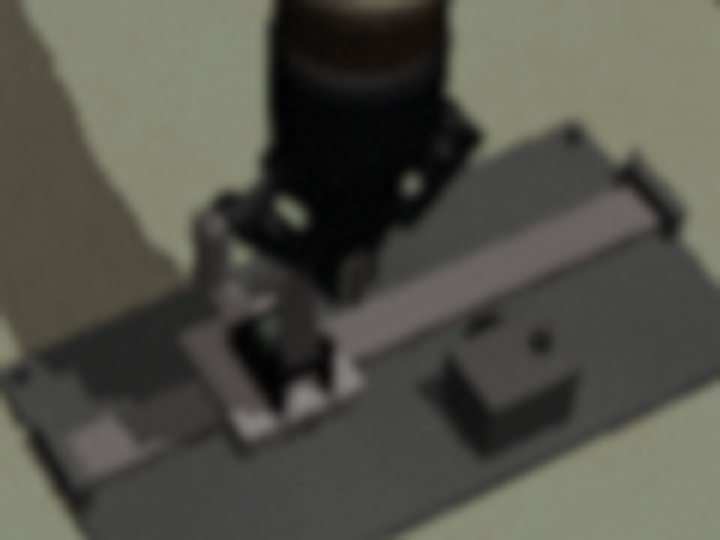

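Call:
arm_command(
  plan=[
    [[0,0.9,0,0,0,0,0],[0,0.8,0,0,0,0,0],[0,0,0,-0.5,0,0,0],[0,0,0,-0.3,0,0,0],[0,0,0,-0.2,0,0,0],[0,0,0,-0.2,0,0,0],[0,0,0,-0.2,0,0,0],[0,0,0,-0.2,0,0,0],[0,0,0,0,0,0,0]],
  ],
)

```text
t: 6.25
position: [0.6156, -0.0224, 0.1242]
orientation: [-0.008, 0.707, 0.008, 0.707]
force: [-0.6, 0.3, 0.0]
width: -0.0
```

```bash
python3 look.py w3
```

```text
[ 0.6159 -0.0223  0.1241] [ 0.66  0.31 -0.11] 6.3
cam centre [ 0.5383 -0.0246  0.2664] axis [ 0.299  0.007 -0.954]
tab [327.3  95. ] 0.77 at z 0.06 [ 0.5273 -0.0227  0.06  ]
tab [391.5 164.7] 0.34 at z 0.06 [0.5748 0.0263 0.06  ]
notch [326.5 220.1] 0.7 at z 0.03 [ 0.632  -0.0203  0.03  ]
lever_hinge [324.4 231.3] 0.59 at z 0.072 [ 0.6245 -0.0224  0.072 ]
lever_bar [325.4 227. ] 0.83 at z 0.13 [ 0.5963 -0.0226  0.13  ]
port_ball [437.5 223.9] 0.73 at z 0.03 [0.6334 0.0807 0.03  ]
port [429.2 219.4] 0.78 at z 0.012 [0.6361 0.08   0.012 ]
carriage [326.  165.7] 0.8 at z 0.022 [ 0.5838 -0.022   0.022 ]
stage [388.1 162.6] 0.55 at z 0 [0.5835 0.0377 0.    ]
```

View pics/w3.png

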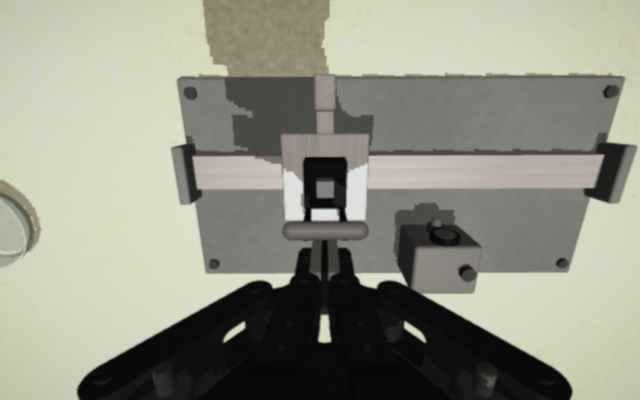

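Call:
arm_command(
  plan=[
    [[0,0.1,0,-0.2,0,0,0],[0,0.1,0,-0.2,0,0,0],[0,0.1,0,-0.2,0,0,0],[0,0.1,0,-0.2,0,0,0],[0,0.1,0,-0.1,0,0,0],[0,0,0,0,0,0,0]],
  ],
)

```text
t: 7.3
position: [0.5928, -0.0228, 0.1109]
orientation: [-0.008, 0.707, 0.008, 0.707]
force: [0.8, -0.1, -0.8]
width: 0.0004
```

```bash
python3 look.py w4
```

```text
[ 0.5929 -0.0228  0.1111] [-0.12 -0.34  0.22] 7.35
cam centre [ 0.5156 -0.0251  0.2532] axis [ 0.298  0.007 -0.955]
tab [323.  130.8] 0.8 at z 0.06 [ 0.5277 -0.0256  0.06  ]
tab [430.2 247.7] 0.43 at z 0.06 [0.6127 0.0582 0.06  ]
notch [430.1 245.4] 0.65 at z 0.03 [0.6255 0.0707 0.03  ]
lever_bar [325.5 227. ] 0.85 at z 0.13 [ 0.5678 -0.0233  0.13  ]
port_ball [439.1 255.5] 0.93 at z 0.03 [0.6352 0.0801 0.03  ]
carriage [326.8 198.4] 0.71 at z 0.022 [ 0.5868 -0.0212  0.022 ]
stage [394.4 190.8] 0.72 at z 0 [0.5846 0.0424 0.    ]
```

View pics/w4.png

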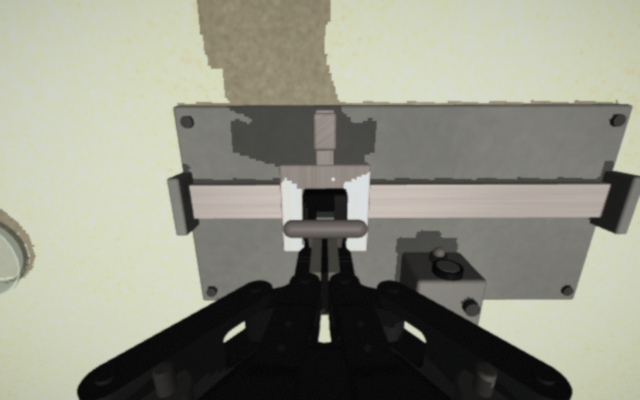

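Call:
arm_command(
  plan=[
    [[0,-0.2,0,0.1,0,0,0],[0,-0.6,0,0,0,0,0],[0,0,0,-0.5,0,0,0],[0,0,0,-0.6,0,0,0],[0,0.3,0,0,0,0,0],[0,0.3,0,0,0,0,0],[0,0.3,0,0,0,0,0],[0,0.3,0,0,0,0,0],[0,0.3,0,0,0,0,0],[0,0.3,0,0,0,0,0],[0,0,0,0,0,0,0]],
  ],
)

```text
t: 8.85
position: [0.568, -0.0233, 0.0846]
orientation: [-0.008, 0.708, 0.008, 0.706]
force: [-1.1, 0.7, 0.6]
width: -0.0001
```

```bash
python3 look.py w5
```

```text
[ 0.5684 -0.0234  0.0853] [-0.1  -0.67  1.06] 8.9
cam centre [ 0.491  -0.0257  0.2269] axis [ 0.297  0.007 -0.955]
tab [324.9 172.5] 0.62 at z 0.06 [ 0.5259 -0.0244  0.06  ]
lever_hinge [323.7 321. ] 0.59 at z 0.072 [ 0.6245 -0.0228  0.072 ]
lever_bar [324.3 239.7] 0.69 at z 0.13 [ 0.5372 -0.0245  0.13  ]
port_ball [446.2 296.2] 0.7 at z 0.03 [0.6336 0.0785 0.03  ]
port [436.2 288.8] 0.64 at z 0.012 [0.6391 0.0779 0.012 ]
carriage [328.5 236. ] 0.81 at z 0.022 [ 0.5853 -0.02    0.022 ]
carriage [394.4 226.6] 0.44 at z 0.022 [0.576  0.0319 0.022 ]
stage [397.4 224.4] 0.77 at z 0 [ 0.583   0.0405 -0.    ]
```

View pics/w5.png

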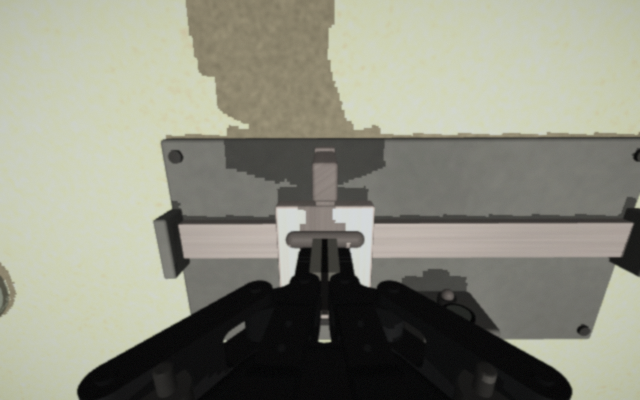

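Bar (325,240) is under the fingertips; press on down.

Call:
arm_command(
  plan=[
    [[0,0.15,0,0,0,0,0],[0,0.15,0,0,0,0,0],[0,0.1,0,0,0,0,0],[0,0,0,0,0,0,0]],
  ],
)

```text
t: 9.7
position: [0.5685, -0.0235, 0.0767]
orientation: [-0.008, 0.707, 0.008, 0.707]
force: [-2.2, -0.2, 3.8]
width: 0.0
```

Call:
arm_command(
  plan=[
    [[0,0.08,0,0,0,0,0],[0,0.08,0,0,0,0,0],[0,0,0,0,0,0,0],[0,0,0,0,0,0,0]],
  ],
)

```text
t: 10.1
position: [0.5686, -0.0235, 0.0757]
orientation: [-0.008, 0.706, 0.008, 0.708]
force: [-7.3, 0.1, 20.1]
width: -0.0003
```

Call:
arm_command(
  plan=[
    [[0,-0.8,0,0,0,0,0],[0,-1,0,0,0,0,0],[0.6,-0.6,0,-0.6,0,0,0],[0.6,0,0,-1,0,0,0],[0.6,0,0,0,0,0,0],[0.6,0,0,0,0,0,0]],
  ],
)

```text
t: 10.7
position: [0.5286, -0.0244, 0.1323]
orientation: [-0.008, 0.707, 0.008, 0.707]
force: [0.2, -0.2, 0.5]
width: 0.0509
```

```bash
python3 look.py w6; python3 -c "
from h import *
for c,(x0,y0,x1,y1) in {'scene':(280,160,400,250)}.items():
    im=eyes.camera(c);cv2.imwrite('pics/s6.png',cv2.resize(im[y0:y1,x0:x1],None,fx=6,fy=6,interpolation=cv2.INTER_CUBIC))
"
```

```text
[ 0.5291 -0.0243  0.1322] [ 2.12 -0.22 -0.43] 10.75
cam centre [ 0.4512 -0.0266  0.2745] axis [ 0.299  0.007 -0.954]
tab [323.3 210.6] 0.68 at z 0.06 [ 0.528  -0.0255  0.06  ]
notch [326. 295.] 0.83 at z 0.03 [ 0.6305 -0.0205  0.03  ]
lever_hinge [323.1 317.1] 0.89 at z 0.072 [ 0.6224 -0.0235  0.072 ]
lever_bar [325. 251.] 0.75 at z 0.13 [ 0.5275 -0.0244  0.13  ]
lever_bar [ 35.  292.4] 0.17 at z 0.13 [ 0.5594 -0.1987  0.13  ]
carriage [326.4 251.2] 0.8 at z 0.022 [ 0.5848 -0.0213  0.022 ]
stage [383.8 242. ] 0.57 at z 0 [0.584  0.0408 0.    ]
stage [326.3 254.3] 0.55 at z 0 [ 0.6002 -0.0208  0.    ]
```

View pics/w6.png

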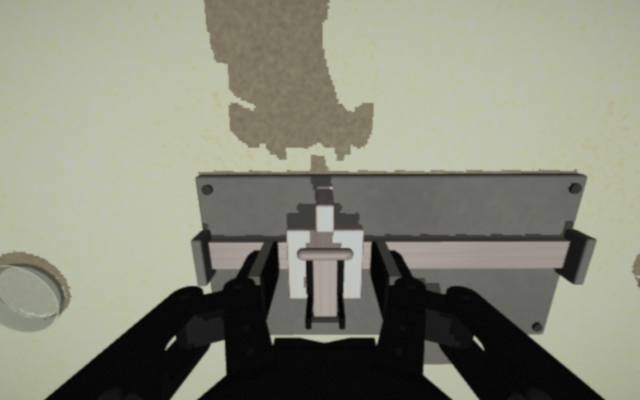

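View pics/s6.png

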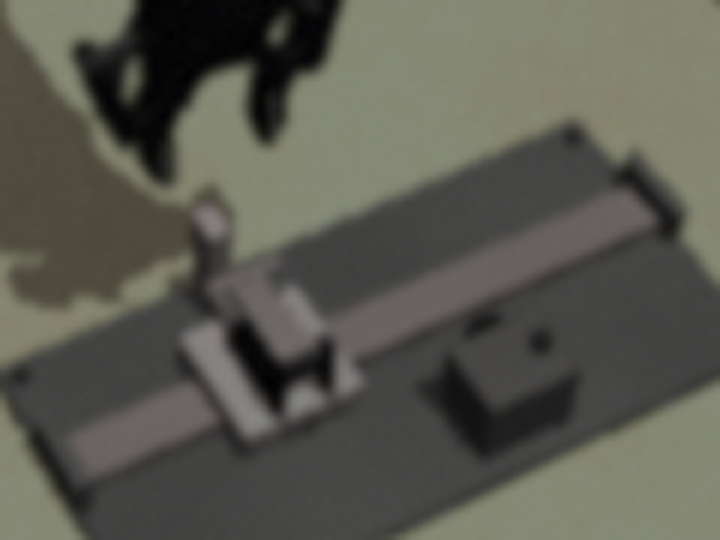

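Call:
arm_command(
  plan=[
    [[0.6,0.9,0,0,0,0,0],[0.6,0.9,0,0,0,0,0],[0.6,0.9,0,-0.05,0,0,0],[0.6,0.6,0,0,0,0,0],[0.6,0.3,0,0,0,0,0],[0.6,0,0,0,0,0,0],[0.6,0,0,0,0,0,0]],
  ],
)

```text
t: 11.9
position: [0.528, -0.0244, 0.0429]
orientation: [-0.008, 0.707, 0.008, 0.707]
force: [-0.2, 0.2, 0.3]
width: 0.0511
```

```bash
python3 look.py w7
```

```text
[ 0.5283 -0.0244  0.0432] [ 0.24 -0.76 -0.13] 11.95
cam centre [ 0.4505 -0.0267  0.185 ] axis [ 0.3    0.007 -0.954]
tab [322.8 272.4] 0.85 at z 0.06 [ 0.5289 -0.0255  0.06  ]
lever_bar [328.6 339.8] 0.65 at z 0.13 [ 0.5038 -0.0243  0.13  ]
port_ball [465.9 376.1] 0.67 at z 0.03 [0.6309 0.0802 0.03  ]
port [451.  359.1] 0.88 at z 0.012 [0.6347 0.0778 0.012 ]
carriage [325.2 310.5] 0.58 at z 0.022 [ 0.583  -0.0228  0.022 ]
stage [323.3 338.5] 0.66 at z 0 [ 0.6284 -0.0232  0.    ]
```

View pics/w7.png

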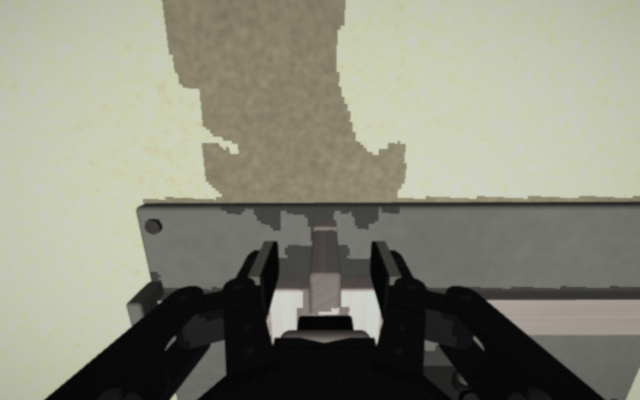

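Tab (325,270) is centred between the fingers (270 and 382). Close.

Call:
arm_command(
  plan=[
    [[0.1,0,0,0,0,0,0],[0,0,0,0,0,0,0],[0,0,0,0,0,0,0],[0,0,0,0,0,0,0],[0,0,0,0,0,0,0]],
  ],
  newtons=40,
)

```text
t: 12.85
position: [0.5274, -0.0244, 0.0424]
orientation: [-0.008, 0.707, 0.008, 0.707]
force: [-1.3, 0.6, 1.4]
width: 0.0135
```

```bash
python3 look.py w8
```

```text
[ 0.5274 -0.0243  0.0424] [-1.34 -0.22  0.91] 12.9
cam centre [ 0.4501 -0.0266  0.1846] axis [ 0.299  0.007 -0.954]
tab [325.2 268.6] 0.71 at z 0.06 [ 0.5257 -0.0243  0.06  ]
lever_bar [324.7 341.3] 0.69 at z 0.13 [ 0.5033 -0.0253  0.13  ]
stage [407.7 295. ] 0.61 at z 0 [0.5839 0.0412 0.    ]
```

View pics/w8.png

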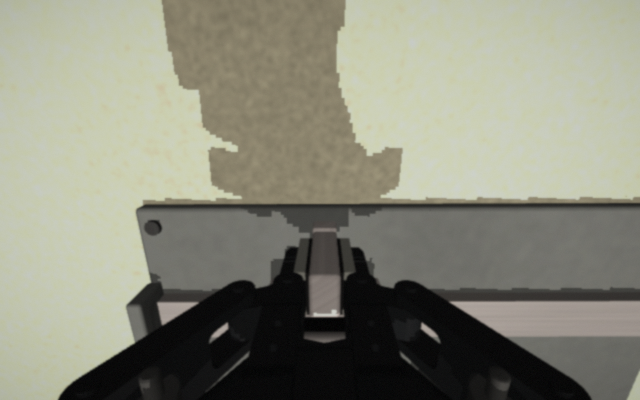

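Call:
arm_command(
  plan=[
    [[0,0,0.2,0,0,0,0],[0,0,0.4,0,0,0,0],[0,0,0.4,0,0,0,0],[0,0,0.4,0,0,0,0],[0,0,0.4,0,0,0,0],[0,0,0.4,0,0,0,0],[0,0,0.4,0,0,0,0],[0,0,0.3,0,0,0,0],[0,0,0.1,0,0,0,0],[0,0,0,0,0,0,0],[0,0,0,0,0,0,0]],
  ],
)

```text
t: 14.4
position: [0.5254, 0.0511, 0.0423]
orientation: [-0.008, 0.707, 0.009, 0.707]
force: [-2.2, 1.0, 5.7]
width: 0.0137
```

```bash
python3 look.py w9
```

```text
[0.5254 0.0509 0.0423] [-3.6   0.7   5.22] 14.45
cam centre [0.4482 0.0486 0.1846] axis [ 0.298  0.008 -0.954]
tab [322.8 273. ] 0.7 at z 0.06 [0.5263 0.0499 0.06  ]
lever_bar [327.  339.1] 0.91 at z 0.13 [0.5006 0.0506 0.13  ]
carriage [325.2 314.5] 0.86 at z 0.022 [0.5832 0.0527 0.022 ]
stage [311.4 294.5] 0.67 at z 0 [ 0.5831  0.0421 -0.    ]
```

View pics/w9.png

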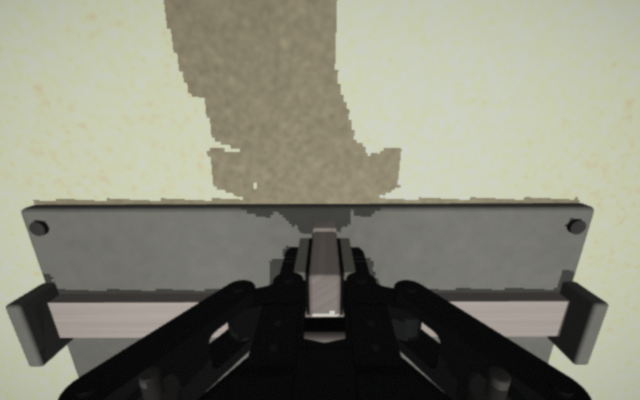

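Call:
arm_command(
  plan=[
    [[0,0,0.15,0,0,0,0],[0,0,0.15,0,0,0,0],[0,0,0.1,0,0,0,0],[0,0,0,0,0,0,0]],
  ],
)

```text
t: 15.25
position: [0.5252, 0.0607, 0.0423]
orientation: [-0.008, 0.707, 0.008, 0.707]
force: [-4.2, 0.4, 5.5]
width: 0.0136
```

Call:
arm_command(
  plan=[
    [[0,0,0.1,0,0,0,0],[0,0,0,0,0,0,0]],
  ],
)

```text
t: 15.45
position: [0.5251, 0.0631, 0.0424]
orientation: [-0.008, 0.707, 0.008, 0.707]
force: [-4.0, 0.8, 5.3]
width: 0.0134
```

Call:
arm_command(
  plan=[
    [[0,0,0.1,0,0,0,0],[0,0,0,0,0,0,0]],
  ],
)

```text
t: 15.65
position: [0.525, 0.0655, 0.0423]
orientation: [-0.008, 0.707, 0.008, 0.707]
force: [-3.3, -0.7, 5.0]
width: 0.013
```

Call:
arm_command(
  plan=[
    [[0,0,0.1,0,0,0,0],[0,0,0,0,0,0,0]],
  ],
)

```text
t: 15.85
position: [0.525, 0.067, 0.0424]
orientation: [-0.008, 0.707, 0.007, 0.707]
force: [-2.9, -3.5, 5.1]
width: 0.0135
```

Call:
arm_command(
  plan=[
    [[0,0,0.1,0,0,0,0],[0,0,0,0,0,0,0]],
  ],
)

```text
t: 16.05
position: [0.5249, 0.0696, 0.0423]
orientation: [-0.008, 0.707, 0.007, 0.707]
force: [-3.5, -2.7, 4.5]
width: 0.0139
```

Call:
arm_command(
  plan=[
    [[0,0,0.08,0,0,0,0],[0,0,0,0,0,0,0]],
  ],
)

```text
t: 16.25
position: [0.5248, 0.0723, 0.0423]
orientation: [-0.008, 0.707, 0.008, 0.707]
force: [-4.0, -0.2, 5.3]
width: 0.0131
```

Call:
arm_command(
  plan=[
    [[0,0,0.08,0,0,0,0],[0,0,0,0,0,0,0]],
  ],
)

```text
t: 16.45
position: [0.5248, 0.075, 0.0424]
orientation: [-0.008, 0.707, 0.009, 0.707]
force: [-3.8, 1.7, 5.7]
width: 0.0136
```

Call:
arm_command(
  plan=[
    [[0,0,0.08,0,0,0,0],[0,0,0,0,0,0,0]],
  ],
)

```text
t: 16.65
position: [0.5247, 0.0768, 0.0423]
orientation: [-0.008, 0.707, 0.008, 0.707]
force: [-3.7, 1.0, 4.7]
width: 0.0138
```

Call:
arm_command(
  plan=[
    [[0,0,0.02,0,0,0,0],[0,0,0,0,0,0,0],[0,0,0,0,0,0,0],[0,0,0,0,0,0,0]],
  ],
)

```text
t: 17.05
position: [0.5247, 0.0768, 0.0423]
orientation: [-0.008, 0.707, 0.008, 0.707]
force: [-3.8, -0.4, 5.6]
width: 0.0138
```

```bash
python3 look.py w10; python3 -c "
from h import *
for c,(x0,y0,x1,y1) in {'scene':(280,160,400,250)}.items():
    im=eyes.camera(c);cv2.imwrite('pics/s10.png',cv2.resize(im[y0:y1,x0:x1],None,fx=6,fy=6,interpolation=cv2.INTER_CUBIC))
for c,(x0,y0,x1,y1) in {'top':(230,140,350,230)}.items():
    im=eyes.camera(c);cv2.imwrite('pics/t10.png',cv2.resize(im[y0:y1,x0:x1],None,fx=6,fy=6,interpolation=cv2.INTER_CUBIC))
for k in range(6):
  eyes.camera('top');print(arm.get_state()['force'].round(2),arm.get_state()['position'].round(4))
"
```

```text
[0.5247 0.0768 0.0423] [-3.42 -0.82  5.44] 17.1
cam centre [0.4475 0.0745 0.1846] axis [ 0.298  0.007 -0.955]
tab [322.7 271.1] 0.85 at z 0.06 [0.5245 0.0756 0.06  ]
lever_bar [323.3 343.4] 0.55 at z 0.13 [0.5013 0.0756 0.13  ]
carriage [325.8 314.8] 0.79 at z 0.022 [0.5827 0.0789 0.022 ]
carriage [325.2 271.4] 0.29 at z 0.022 [0.5482 0.0776 0.022 ]
stage [276.3 294.7] 0.76 at z 0 [0.5832 0.0407 0.    ]
[-3.89 -0.89  5.42] [0.5247 0.0768 0.0423]
[-3.49  0.25  6.14] [0.5247 0.0768 0.0423]
[-3.18  0.81  5.39] [0.5247 0.0768 0.0423]
[-3.58 -0.76  4.66] [0.5247 0.0768 0.0423]
[-4.5  -0.32  5.93] [0.5247 0.0768 0.0423]
[-3.81  0.45  5.32] [0.5247 0.0768 0.0424]
```

View pics/s10.png

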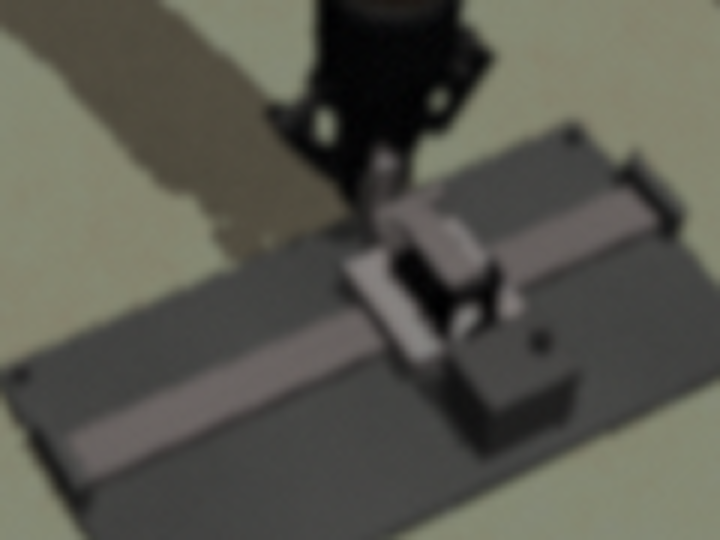

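View pics/t10.png

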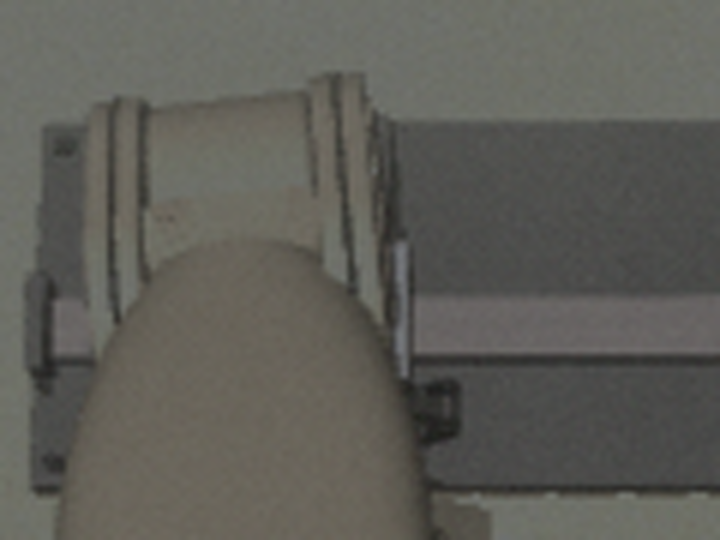

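Call:
arm_command(
  plan=[
    [[0,0,0.06,0,0,0,0],[0,0,0,0,0,0,0],[0,0,0,0,0,0,0]],
  ],
)

```text
t: 18.2
position: [0.5247, 0.0775, 0.0423]
orientation: [-0.008, 0.707, 0.007, 0.707]
force: [-3.3, -3.1, 5.9]
width: 0.0135
```

```bash
cat > favg.py <<'E'
from h import *
F=[]
for k in range(8):
  eyes.camera('scene');s=arm.get_state();F.append(s['force'])
print(np.mean(F,0).round(2),s['position'].round(4),s['t'],s['width'])
E
python3 favg.py
```

```text
[-3.36 -3.11  5.73] [0.5247 0.0775 0.0424] 18.6 0.013672675621378761
```

Call:
arm_command(
  plan=[
    [[0,0,0.06,0,0,0,0],[0,0,0,0,0,0,0],[0,0,0,0,0,0,0]],
  ],
)

```text
t: 18.9
position: [0.5246, 0.0787, 0.0423]
orientation: [-0.008, 0.707, 0.007, 0.707]
force: [-3.8, -2.9, 6.3]
width: 0.0137
```

```bash
python3 favg.py
```

```text
[-3.6  -3.86  5.67] [0.5246 0.0787 0.0423] 19.3 0.013345126046519787
```

Call:
arm_command(
  plan=[
    [[0,0,-0.12,0,0,0,0],[0,0,0,0,0,0,0],[0,0,0,0,0,0,0]],
  ],
)

```text
t: 19.6
position: [0.5247, 0.0767, 0.0424]
orientation: [-0.008, 0.707, 0.008, 0.707]
force: [-3.8, -0.1, 5.5]
width: 0.0135
```

```bash
python3 favg.py
```

```text
[-3.59 -0.66  5.23] [0.5247 0.0768 0.0423] 20.0 0.013709324901549127
```

```bash
python3 -c "
from h import *
cv2.imwrite('pics/s11.png',eyes.camera('scene'))
S=eyes.camera_info('scene')
for n in ['port_ball','notch','tab']:
  print(n,[(np.round(d['uv'],1),round(d['confidence'],2)) for d in spotter.pinpoint('scene',n)[:1]])
"
```

```text
port_ball [(array([361.7, 216.6]), 0.82)]
notch [(array([356.6, 217.4]), 0.7)]
tab [(array([341.6, 186.9]), 0.95)]
```

View pics/s11.png

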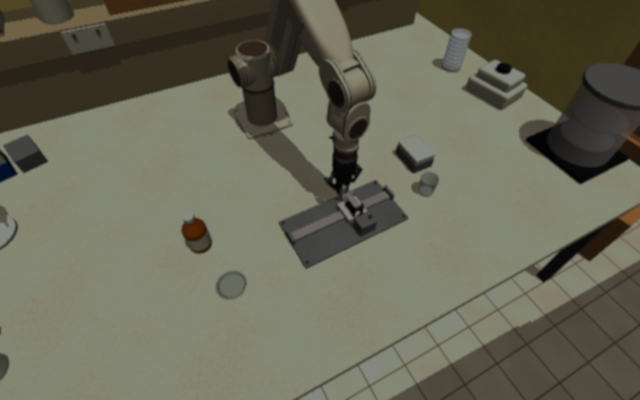

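The carriage (350,210) is at the port, the arm holds the tab (342,187), and the bottle, dish, tip box and beaker have not moved.

```bash
python3 -c "
from h import *
print(arm.finish_job())"
```

```text
the job is handed in; nothing more can be done
None
```

The clamp lever is shut, and I handed the job in with the carriage sitting in the detent and the tab still held. It took about 20 s of the 61 s allowed.

- **Lever:** I swung it shut with closed fingertips and pressed it onto its stop. The last 4 mm of commanded push gave only 1 mm of movement and about 20 N. The pictures afterwards showed it level over the cuvette, with the carriage still where it started.
- **Slide and detent:** I gripped the tab at 40 N (reading about 13.5 mm) and slid it 101 mm along the rail.
    - On the way in I felt about 3.5 N of resistance from y = 0.066, then up to 1.7 N of forward pull from about 0.072.
    - Past 0.077 the resistance came back, 3–4 N when I tested 2 mm further on.
    - I moved back, and it rested at y = 0.0768, with the force along the rail averaging about -0.7 N, close to the carriage's own friction.
- **Bystanders:** the last scene picture shows the bottle, tip box, beaker and dish where they began.

**Checks that disagreed or were weak:**
- In the last scene picture the networks put the notch and ball about 5 pixels apart. Some of that is the gap between them across the rail, and the notch was partly hidden. I relied on the felt forces for the position.
- A steady side load of about 4 N in x and 5–6 N in z stayed on the grip throughout the slide.

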